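# Knock a shaker's locking pin home with a mallet and switch it on

### The arm

A 7-joint arm with a two-finger parallel gripper is mounted at the origin on the work surface. World frame = base frame: x ahead of the robot, y to its left, z up, the work surface at z = 0. Lengths are in m, angles in rad, forces in N, time in s.
With the tool pointing down it reaches from about 0.425 to 0.875 m from the base axis. Payload 4.7 kg.
Tool frame: the origin (TCP) lies between the finger pads; the fingertips stand 11 mm ahead of it and the grasp point (between the pads) lies 8 mm behind it; z points along the fingers, y is the line along which they close (so a half turn about z gives the same grasp; the last joint's range is limited). The gripper opens to 87 mm and grips with 3 to 60 N. Pads are 19 mm wide; open, the fingers measure 117 mm over their backs; the gripper's body (75 mm by 190 mm) begins 51 mm behind the grasp point.
Start: joints at [1.193, 0.321, -0.07, 1.45, 0.023, 1.371, -0.057], TCP at [0.248, -0.601, 0.211] pointing down, gripper open.
Joint ranges: [-2.86, 2.86], [-0.3, 2.09], [-1.38, 1.24], [0.06, 2.45], [-1.56, 4.7], [0.09, 2.05], [-2.69, 2.69]. Speed limits (rad/s): [2.57, 2.57, 3.14, 3.14, 3.14, 3.14, 3.14].

### API

Orientations are given as a rotation vector (axis times angle).
In Python, from bench import ctrl gives the robot as it stands. The module is installed in compiled form; this text tells all that it offers.
- The arm moves only by the shell command python3 -m inch 'ROWS' [FORCE]. ROWS is JSON, a list of rows, each an object with "slide": the shift along the tool's x, y, z scaled (see below), a list of three; "angular": the turn, a rotation vector about the tool's x, y, z scaled (see below), a list of three; "claw": the opening, from -1 (shut) to 1 (fully open). In form: [{"slide": [tx, ty, tz], "angular": [rx, ry, rz], "claw": claw}, ...]. A call has 1 to 10 rows; each row is the pose to reach, as a shift and turn from the pose commanded when the call began, along the tool's axes at that moment; what a row does not reach only later rows make up. The controller multiplies each number of a shift by 0.25 m and each number of a turn by 30 degrees. A row lasts 1/10 s, in which the tool goes at most 50 mm and 8.59 degrees, less where a joint would pass 70% of its speed; a pose out of reach is approached as far as the arm can. A call with a number of a shift or a turn outside -1 to 1 is refused whole. A call with a gripper value outside its range is refused whole. The fingers move at their own pace and stop on an object; FORCE is the grip in N (left out, the last holds). Time passes only in rows, so rows that repeat a pose let the fingers close. It gives the time, the measured TCP pose, the force, the opening and the grip force at its end, in the units of the state.
- ctrl.get_state(): the state, without advancing time (a new reading comes with each control period).
- ctrl.get_image(name): name is "scene" or "top" or "wrist"; returns a dict with "color" (420x560x3 uint8, red, green, blue), "depth" (420x560 float32, m along the optical axis (not along the pixel's ray), 0 where there is no reading), "camera_matrix" (3x3 intrinsics, pixels), "dist_coeffs" ([k1, k2, p1, p2, k3] as OpenCV has them; the pictures are not rectified), "extrinsics" (4x4, takes a point from camera to world coordinates); the wrist camera has in their place "tool_from_camera" (4x4, takes a point from camera to tool coordinates, whose origin is the TCP and whose axes are the flange's). Camera axes: x right, y up, looking along -z (the intrinsics and any distortion apply to the point x, -y, -z); pixel columns grow to the right and rows downward; lengths in m; the calibration is good to about 2 mm. A picture is of the moment at which its call begins: read the wrist's pose just before it.
- ctrl.close_job(): hands the job in; it is judged then, once.
Trained networks look in the newest picture that a camera, given by its name, has taken for a name from the list of things; names that differ only in an ending like _2 or _b are one class to them, and where a whole thing is asked for, a point or a joint stands for the part that bears it (a point fixed in the world has none). Each returns a list of dicts, best first, with "confidence" (0 to 1); they miss things now and then, are a little off and sometimes report something else, mostly with a low value. They report only what shows in the picture. A call takes as long as a camera call. They do not tell look-alikes from the thing itself.
- ctrl.find_in(query, camera): "bbox" ([centre column, centre row, width, height] in pixels, round what is visible of it).
- ctrl.outline_of(query, camera): "mask" (420x560 bool, what is visible of it) and "bbox" ([centre column, centre row, width, height] in pixels, round what is visible of it).
The state is a dict: "time": time; "joint_positions": joint angles; "qd": joint speeds; "joint_torque": joint torques, N m; "position": TCP position; "tool_rot": TCP orientation; "ft_force": force on the tool from outside, world axes, zero at the start; "torque": the same for the moment, N m; "grip_width": opening from 0.0 (shut) to 1.0 (fully open); "grip_force": force on a finger pad.
Only numpy, scipy, OpenCV 4.12 (cv2) and the standard library are available. Lean on these libraries where they do the work, as an engineer would, in place of code of your own. Each camera call takes 0.05 s, during which the arm holds its last target. There are 200 camera calls.

### The job

Get the lab shaker running: lift the mallet out of its holder by the head, stand it on the black rubber pad, let go and take it again by its handle, then knock the shaker's brass locking pin fully home with a brisk blow of the mallet, not with the fingers. Stand the mallet back on the pad, then flip the shaker's red toggle switch over to on. Leave the tube rack and the other things on the bench where they are.

Things in the scene. Friction and masses are not known exactly. Their poses are not given: they have to be found in the camera images.
- mallet: Soft-faced mallet, about 0.39 kg, at first in its holder. Upright round head 50 mm in diameter, 60 mm tall, steel with black rubber faces; origin at the centre of the lower striking face, z up the head; the handle leaves along -x. Centre of mass about 12 mm from the head's axis towards the handle, so it stands by itself on its striking face, handle level in the air.
- mallet_handle: The mallet's yellow handle with black grip; origin and axes coincide with the mallet's. Runs level along -x to x = -176 mm, 22 mm wide (y), 28 mm high (z 16 to 44 mm). The head is heavy: grip the handle hard (about 60 N) close to the head (55 to 65 mm from its axis), or the mallet swings down in the grip.
- holder: Fixed blue mallet holder, origin on the bench under the mallet's head, which stands on its 6 mm base plate (head top 66 mm up). The handle lies along -x in a slot 32 mm wide between blocks 64 mm high (x -42 to -192, y to 46 mm), so only the head can be grasped, from above, fingers on its two sides along y. Lift 60 mm or more straight up to free the handle.
- pad: Fixed black rubber pad on the bench, 220 x 220 x 4 mm, origin at the centre of its underside, x and y along its edges. The mallet's head stands on it, twice; the handle may overhang its edge.
- shaker: Fixed grey bench shaker, base 260 (x) by 280 mm (y), deck 75 mm above the bench; origin under its centre on the bench; front faces -x, to the robot. On the deck's front: dark clamp block (44 x 56 mm, top at 107 mm) with the pin at x = -85, y = +50 mm, and the toggle at x = -85, y = -85 mm. Behind, x -30 to +120 mm, the tray with the tube rack.
- locking_pin (a joint): Travel of the sprung locking pin, straight down, m: 0 up, 0.012 fully home; starts between 0 and 0.003. A tight collar holds it at whatever depth it has been driven to against its spring; it takes about 6 N at the top to 10 N at the bottom to drive it, in one blow or several. Home counts from 0.0105; a blow is brisk if the pin moves at more than 0.04 m/s.
- pin_top (a point): Centre of the top of the pin's brass cap (20 mm in diameter), moves with the pin: 122 mm above the bench at joint value 0, 110 mm when home, then 3 mm above the clamp block.
- pin_cap: The pin's brass cap, moves with the pin; its top (point pin_top) is 15 mm above this body's origin.
- switch (a joint): Angle of the toggle switch, rad: 0 off (start; leans 0.5 rad to the shaker's -x, towards the robot), 1.0 on (leans 0.5 rad to its +x). Over-centre: past 0.5 it falls to the other side and stays; less than 1 N at the tip moves it. On counts from 0.9.
- switch_tip (a point): Tip of the toggle's red knob (18 mm in diameter, 22 mm long, on an 8 mm stem), 62 mm from the hinge; about 141 mm above the bench at off and on, 149 mm upright.
- switch_hinge (a point): Hinge of the toggle, 87 mm above the bench; axis along the shaker's y; its axes are the shaker's.
- rack: Loose orange rack with purple-capped tubes, 100 x 200 mm, on the shaker's tray; origin at its underside, 90 mm above the bench; cap tops about 158 mm above the bench. Leave alone (within 10 mm).
- tip_box: Blue pipette-tip box, 87 x 122 x 65 mm, loose on the bench in front of the shaker, origin at the centre of its underside. Leave alone, like all that follow (within 20 mm).
- media_bottle: Clear bottle with white cap, 62 mm in diameter, 120 mm tall, origin underneath.
- beaker: Glass beaker, 66 mm in diameter, 85 mm tall, origin underneath.
- agar_jar: Amber jar with orange cap, 60 mm in diameter, 70 mm tall, origin underneath.
- label_box: Small cardboard box, 60 x 90 x 50 mm, origin underneath.
- cap_pot: Small green pot, 48 mm in diameter, 35 mm tall, origin underneath.
There are look-alikes about, which are no part of the job. There is more than one size of the mallet; the one meant has the size given above.

How it is judged:
On the way, in this order (a step that is already met when the one before it is completed fails the run):
1. the mallet stands on the pad by itself, let go (x of mallet in the frame of pad between -0.105 and 0.105 m and y of mallet in the frame of pad between -0.105 and 0.105 m and z of mallet in the frame of pad below 0.012 m and angle between mallet's own z axis and vertical below 0.12 rad and contact force between the fingers and mallet below 0.1 N and linear speed of mallet below 0.03 m/s), for 0.2 s.
2. held by its handle, the mallet hits the pin and drives it down briskly (faster than 0.04 m/s) (contact force between the fingers and mallet_handle above 1 N and velocity of joint locking_pin above 0.04 m/s and distance between mallet and pin_top below 0.03 m).
3. the pin is fully home and the mallet stands on the pad again, let go, with the switch still off (all of step 1 and value of joint locking_pin above 0.0105 m and value of joint switch below 0.3 rad), for 0.2 s.
4. the switch is on (value of joint switch above 0.9 rad), for 0.2 s.
At the end, for the whole second after the job is handed in: Pin home (0.0105 m or more); switch on (0.9 rad or more); mallet upright (within 0.12 rad), at rest, released, its head's centre on the pad (within 105 mm of the pad's centre along each edge); tube rack within 10 mm, other loose things within 20 mm of where they were (all of step 1 and value of joint locking_pin above 0.0105 m and value of joint switch above 0.9 rad and distance of rack from where it was at the start of the episode below 0.01 m and distance of each of tip_box, media_bottle, beaker, agar_jar, label_box, cap_pot from where it was at the start of the episode below 0.02 m); the robot touches nothing.
It fails at once if the fingers push the pin (contact force between the fingers and pin_cap above 1 N).
It fails at once if the tube rack is shifted by more than 10 mm (distance of rack from where it was at the start of the episode above 0.01 m).
It fails at once if another thing on the bench is shifted by more than 20 mm (distance of any of tip_box, media_bottle, beaker, agar_jar, label_box, cap_pot from where it was at the start of the episode above 0.02 m).
It also fails if it takes over 72 s, if anything falls off the work surface, if the arm or the gripper's body presses on something with over 40 N, if the wrist force passes 120 N, or if a joint passes its speed limit or range.

## Working session

There is one attempt and no reset: what is moved stays moved. The work goes in short steps, Python scripts to look and compute and a shell command to move; the robot and the scene stay as the last step left them, time stands still between calls to the robot, and variables do not carry over. Pictures are saved under pics/ and viewed, at most 10 in all, crops included, and the job is handed in when it is done.

```bash
mkdir -p pics; cat > h.py <<'E'
import numpy as np, cv2
from bench import ctrl
from scipy.spatial.transform import Rotation as R
def cloud(im, T=None):
    d=im["depth"]; K=np.array(im["camera_matrix"]); D=np.array(im["dist_coeffs"],float)
    h,w=d.shape; uv=np.stack(np.meshgrid(np.arange(w),np.arange(h)),-1).reshape(-1,1,2).astype(np.float32)
    n=cv2.undistortPoints(uv,K,D).reshape(h,w,2)
    P=np.stack([n[...,0]*d,-n[...,1]*d,-d,np.ones_like(d)],-1)
    if T is None: T=np.array(im["extrinsics"])
    W=(P@T.T)[...,:3]; W[d==0]=np.nan
    return W
def tool():
    s=ctrl.get_state(); T=np.eye(4); T[:3,:3]=R.from_rotvec(s["tool_rot"]).as_matrix(); T[:3,3]=s["position"]; return T
def look(cam):
    T=tool(); im=ctrl.get_image(cam)
    return im, cloud(im, T@np.array(im["tool_from_camera"]) if cam=="wrist" else None)
def save(im,name): cv2.imwrite("pics/"+name,im["color"][...,::-1])
E
python3 - <<'E'
from h import *
print(ctrl.get_state())
for c in ["scene","top"]:
    im,W=look(c); save(im,c+"0.png"); np.save(c+".npy",W)
    print(c,np.array(im["extrinsics"]).round(3).tolist())
    for q in ["mallet","mallet_handle","holder","pad","shaker","pin_cap","switch","rack","tip_box","media_bottle","beaker","agar_jar","label_box","cap_pot"]:
        for o in ctrl.outline_of(q,c)[:3]:
            m=o["mask"]; p=W[m]; p=p[~np.isnan(p[:,0])]
            print(q,round(o["confidence"],2),np.round(o["bbox"]).astype(int).tolist(),np.median(p,0).round(3) if len(p) else None, np.percentile(p,[3,97],axis=0).round(3).tolist() if len(p) else None)
E
```

```text
{'time': 0.0, 'joint_positions': array([ 1.1931467 ,  0.32186436, -0.0700689 ,  1.45166938,  0.02261149,
        1.3707793 , -0.05692227]), 'qd': array([-1.20430086e-03,  1.09372943e-03,  2.08494977e-04, -2.43266508e-03,
        4.66907519e-04,  9.06967836e-04, -9.13641300e-05]), 'joint_torque': array([ 5.32804133e-04, -4.91294146e+01, -4.03608782e-01, -3.12535894e+01,
       -6.38024951e-02,  4.36877995e-02,  1.96994220e-04]), 'position': array([ 0.2478971 , -0.60025761,  0.21033737]), 'tool_rot': array([-3.07968411e+00, -6.11060254e-01,  7.63623565e-04]), 'ft_force': array([ 0.57546514,  0.5301781 , -0.03673659]), 'torque': array([-0.02025531, -0.05561072,  0.01737565]), 'grip_force': 0.0, 'grip_width': 0.9942454298831689}
scene [[-0.592, -0.471, 0.654, 1.34], [0.806, -0.341, 0.484, 0.699], [-0.004, 0.814, 0.581, 0.808], [0.0, 0.0, 0.0, 1.0]]
mallet 0.95 [396, 238, 54, 48] [0.48  0.38  0.049] [[0.325, 0.352, 0.011], [0.499, 0.397, 0.066]]
mallet 0.62 [479, 303, 72, 110] [0.523 0.619 0.055] [[0.431, 0.536, 0.001], [0.624, 0.712, 0.078]]
mallet 0.62 [482, 243, 49, 37] [0.296 0.562 0.
[... 4194 characters left out ...]
tle 0.31 [326, 196, 9, 6] [ 0.536 -0.064  0.14 ] [[0.528, -0.07, 0.11], [0.553, -0.058, 0.146]]
media_bottle 0.25 [296, 249, 42, 28] [0.383 0.026 0.065] [[0.344, -0.033, 0.055], [0.424, 0.082, 0.073]]
beaker 0.9 [192, 148, 21, 25] [0.717 0.362 0.043] [[0.676, 0.33, -0.003], [0.737, 0.387, 0.087]]
agar_jar 0.55 [226, 131, 16, 22] [0.76  0.252 0.066] [[0.741, 0.226, 0.002], [0.792, 0.282, 0.076]]
label_box 0.79 [377, 136, 31, 22] [ 0.745 -0.244  0.048] [[0.72, -0.287, 0.008], [0.78, -0.203, 0.057]]
label_box 0.63 [254, 242, 16, 16] [0.403 0.158 0.034] [[0.386, 0.137, 0.021], [0.425, 0.178, 0.043]]
cap_pot 0.57 [253, 242, 16, 15] [0.403 0.158 0.034] [[0.384, 0.137, 0.011], [0.424, 0.18, 0.043]]
```

View pics/scene0.png

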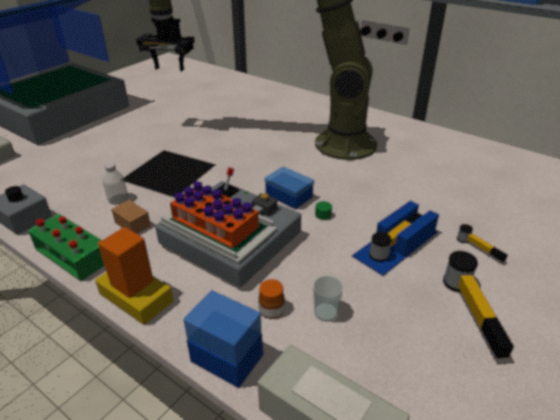

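```bash
python3 - <<'E'
from h import *
# fine measures
for c in ["scene","top"]:
    W=np.load(c+".npy"); P=W.reshape(-1,3); P=P[~np.isnan(P[:,0])]
    def box(x0,x1,y0,y1,z0,z1,n):
        q=P[(P[:,0]>x0)&(P[:,0]<x1)&(P[:,1]>y0)&(P[:,1]<y1)&(P[:,2]>z0)&(P[:,2]<z1)]
        if len(q)>4:
            r=cv2.minAreaRect(q[:,:2].astype(np.float32)*1000)
            print(c,n,len(q),q.mean(0).round(4),np.percentile(q,[2,98],axis=0).round(3).tolist(),r)
    box(.46,.52,.33,.42,.058,.075,"headtop")
    box(.42,.64,.5,.75,.06,.09,"other head")
    box(.28,.54,.3,.46,.056,.075,"holder+head top")
    box(.3,.45,.36,.41,.035,.056,"handle")
    box(.52,.60,.03,.12,.112,.13,"pin")
    box(.5,.60,.03,.14,.1,.111,"clamp")
    box(.5,.6,-.1,-.03,.12,.16,"switch")
    box(.5,.85,-.2,.2,.065,.085,"deck")
    box(.6,.8,-.1,.14,.145,.17,"caps")
    box(.2,.34,.45,.65,.02,.1,"third mallet")
E
```

```text
scene headtop 214 [0.4805 0.3713 0.0641] [[0.461, 0.348, 0.059], [0.5, 0.393, 0.068]] ((480.26104736328125, 369.38421630859375), (40.0828971862793, 49.49125289916992), 0.32924580574035645)
scene other head 566 [0.459  0.5641 0.074 ] [[0.424, 0.532, 0.06], [0.516, 0.612, 0.079]] ((528.0079345703125, 614.21630859375), (254.10218811035156, 64.17508697509766), 34.19983673095703)
scene holder+head top 1161 [0.39   0.3874 0.0626] [[0.29, 0.341, 0.057], [0.497, 0.441, 0.066]] ((393.4805603027344, 384.55023193359375), (93.67393493652344, 216.0903778076172), 80.027587890625)
scene handle 415 [0.3802 0.3841 0.0478] [[0.305, 0.362, 0.038], [0.44, 0.406, 0.055]] ((373.3748474121094, 383.62310791015625), (144.64529418945312, 49.13462448120117), 1.224090576171875)
scene pin 40 [0.5633 0.074  0.1183] [[0.553, 0.064, 0.114], [0.572, 0.082, 0.121]] ((561.781494140625, 73.28855895996094), (17.568151473999023, 18.20770835876465), 42.77676773071289)
scene clamp 210 [0.5674 0.0772 0.1054] [[0.542, 0.047, 0.1], [0.585, 0.1, 0.109]] ((568.9152221679688, 73.2236557006836), (60.60075759887695, 55.24026489257
[... 1960 characters left out ...]
.073, 0.122], [0.548, -0.057, 0.146]] ((537.427734375, -64.61996459960938), (25.44226837158203, 16.14861488342285), 4.959604263305664)
top deck 2730 [0.5846 0.0243 0.0754] [[0.515, -0.115, 0.067], [0.751, 0.158, 0.084]] ((641.6983032226562, 21.175247192382812), (262.9946594238281, 280.7109680175781), 0.6305265426635742)
top caps 778 [0.6872 0.0122 0.1563] [[0.648, -0.072, 0.146], [0.732, 0.103, 0.165]] ((690.609130859375, 15.988517761230469), (90.59988403320312, 195.42616271972656), 1.5650016069412231)
top third mallet 268 [0.2896 0.5549 0.0343] [[0.264, 0.499, 0.021], [0.315, 0.628, 0.049]] ((289.1058654785156, 567.2960205078125), (141.60057067871094, 32.970298767089844), 76.75428009033203)
```

```bash
python3 -c "
import cv2
a=cv2.imread('pics/top0.png')[100:310,60:480]; cv2.imwrite('pics/top0c.png',cv2.resize(a,(800,400),interpolation=cv2.INTER_CUBIC))"
```

```text
(no output)
```

View pics/top0c.png

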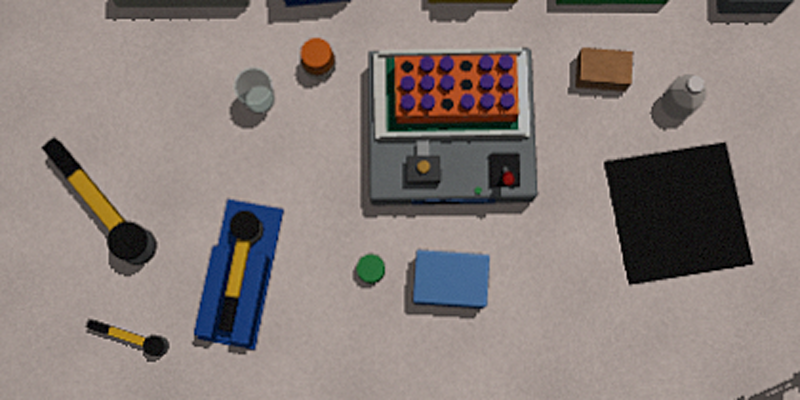

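Picture: the job's mallet is in the blue holder (scene px 382,245). The larger look-alike is at px 461,270 and the small one at 466,234. Pin is at top px 283,186, red toggle at 327,195, pad at 413,211. Next I plan the approach.

```bash
cat > plan.py <<'E'
from h import *
def pose(yaw_y):  # tool down, tool y at world angle yaw_y (deg)
    a=np.radians(yaw_y); y=np.array([np.cos(a),np.sin(a),0]); z=np.array([0,0,-1.]); return np.stack([np.cross(y,z),y,z],1)
def plan(wps,start=None):
    T=tool() if start is None else start; p,Rm=T[:3,3],T[:3,:3]
    print("at",p.round(4),"yaw_y",np.degrees(np.arctan2(Rm[1,1],Rm[0,1])).round(2),"tilt",np.degrees(np.arccos(-Rm[2,2])).round(2))
    for q,yaw in wps:
        q=np.array(q,float); N=pose(yaw)
        s=Rm.T@(q-p)/.25; r=R.from_matrix(Rm.T@N).as_rotvec()/np.radians(30)
        print("slide",s.round(4).tolist(),"angular",r.round(4).tolist(),"dist",np.linalg.norm(q-p).round(3)); p,Rm=q,N
E
python3 - <<'E'
from plan import *
plan([((.37,-.49,.26),-40),((.50,-.32,.26),-12),((.56,-.10,.26),17),((.57,.12,.26),46),((.53,.28,.26),74),((.475,.369,.2),80)])
E
```

```text
at [ 0.2482 -0.6008  0.2115] yaw_y -67.55 tilt 0.01
slide [0.6196, -0.2234, -0.1941] angular [0.0002, 0.0002, -0.9183] dist 0.172
slide [0.8552, -0.0388, 0.0] angular [0.0, 0.0, -0.9333] dist 0.214
slide [0.9107, 0.0518, 0.0] angular [0.0, 0.0, -0.9667] dist 0.228
slide [0.8299, 0.2955, 0.0] angular [0.0, 0.0, -0.9667] dist 0.22
slide [0.5597, 0.3492, 0.0] angular [0.0, 0.0, -0.9333] dist 0.165
slide [0.3096, 0.2816, 0.24] angular [0.0, 0.0, -0.2] dist 0.121
```

```bash
python3 -m inch '[{"slide":[0.62,-0.22,-0.19],"angular":[0,0,-0.92],"claw":1},{"slide":[0.62,-0.22,-0.19],"angular":[0,0,-0.92],"claw":1},{"slide":[0.62,-0.22,-0.19],"angular":[0,0,-0.92],"claw":1},{"slide":[0.62,-0.22,-0.19],"angular":[0,0,-0.92],"claw":1},{"slide":[0.62,-0.22,-0.19],"angular":[0,0,-0.92],"claw":1}]'
python3 -m inch '[{"slide":[0.855,-0.04,0],"angular":[0,0,-0.93],"claw":1},{"slide":[0.855,-0.04,0],"angular":[0,0,-0.93],"claw":1},{"slide":[0.855,-0.04,0],"angular":[0,0,-0.93],"claw":1},{"slide":[0.855,-0.04,0],"angular":[0,0,-0.93],"claw":1},{"slide":[0.855,-0.04,0],"angular":[0,0,-0.93],"claw":1},{"slide":[0.855,-0.04,0],"angular":[0,0,-0.93],"claw":1}]'
python3 -c "
from plan import *
plan([((.56,-.10,.26),17),((.57,.12,.26),46),((.53,.28,.26),74),((.475,.369,.2),80)])"
```

```text
time: 2.0
position: [0.3748, -0.4878, 0.2606]
tool_rot: [2.84, 1.338, 0.004]
ft_force: [-0.1, 0.2, -0.1]
grip_width: 1.001
grip_force: 0.0
time: 2.6
position: [0.5008, -0.3191, 0.2586]
tool_rot: [-2.44, -1.978, 0.0]
ft_force: [-0.3, -0.5, -0.6]
grip_width: 1.002
grip_force: 0.0
at [ 0.5008 -0.3191  0.2586] yaw_y -11.93 tilt 0.03
slide [0.9065, 0.0505, -0.0056] angular [-0.0007, -0.0007, -0.9643] dist 0.227
slide [0.8299, 0.2955, 0.0] angular [0.0, 0.0, -0.9667] dist 0.22
slide [0.5597, 0.3492, 0.0] angular [0.0, 0.0, -0.9333] dist 0.165
slide [0.3096, 0.2816, 0.24] angular [0.0, 0.0, -0.2] dist 0.121
```

```bash
python3 -m inch '[{"slide":[0.907,0.05,0],"angular":[0,0,-0.965],"claw":1},{"slide":[0.907,0.05,0],"angular":[0,0,-0.965],"claw":1},{"slide":[0.907,0.05,0],"angular":[0,0,-0.965],"claw":1},{"slide":[0.907,0.05,0],"angular":[0,0,-0.965],"claw":1},{"slide":[0.907,0.05,0],"angular":[0,0,-0.965],"claw":1},{"slide":[0.907,0.05,0],"angular":[0,0,-0.965],"claw":1}]' | grep pos
python3 -m inch '[{"slide":[0.83,0.295,0],"angular":[0,0,-0.967],"claw":1},{"slide":[0.83,0.295,0],"angular":[0,0,-0.967],"claw":1},{"slide":[0.83,0.295,0],"angular":[0,0,-0.967],"claw":1},{"slide":[0.83,0.295,0],"angular":[0,0,-0.967],"claw":1},{"slide":[0.83,0.295,0],"angular":[0,0,-0.967],"claw":1},{"slide":[0.83,0.295,0],"angular":[0,0,-0.967],"claw":1}]' | grep pos
python3 -m inch '[{"slide":[0.56,0.35,0],"angular":[0,0,-0.933],"claw":1},{"slide":[0.56,0.35,0],"angular":[0,0,-0.933],"claw":1},{"slide":[0.56,0.35,0],"angular":[0,0,-0.933],"claw":1},{"slide":[0.56,0.35,0],"angular":[0,0,-0.933],"claw":1},{"slide":[0.56,0.35,0],"angular":[0,0,-0.933],"claw":1}]' | grep pos
python3 -m inch '[{"slide":[0.31,0.28,0.24],"angular":[0,0,-0.2],"claw":1},{"slide":[0.31,0.28,0.24],"angular":[0,0,-0.2],"claw":1},{"slide":[0.31,0.28,0.24],"angular":[0,0,-0.2],"claw":1},{"slide":[0.31,0.28,0.24],"angular":[0,0,-0.2],"claw":1},{"slide":[0.31,0.28,0.24],"angular":[0,0,-0.2],"claw":1}]' 
python3 - <<'E'
from plan import *
im,W=look("wrist"); save(im,"w1.png"); P=W.reshape(-1,3); P=P[~np.isnan(P[:,0])]
print(np.array(im["tool_from_camera"]).round(3).tolist())
def box(x0,x1,y0,y1,z0,z1,n):
    q=P[(P[:,0]>x0)&(P[:,0]<x1)&(P[:,1]>y0)&(P[:,1]<y1)&(P[:,2]>z0)&(P[:,2]<z1)]
    if len(q)>4: print(n,len(q),np.percentile(q,[1,50,99],axis=0).round(4).tolist(),cv2.minAreaRect(q[:,:2].astype(np.float32)*1000), cv2.minEnclosingCircle(q[:,:2].astype(np.float32)*1000))
box(.45,.54,.33,.42,.055,.075,"head")
box(.28,.54,.3,.46,.052,.075,"holder+head")
plan([((.480,.369,.04),80)])
E
```

```text
position: [0.5599, -0.0994, 0.2589]
position: [0.5701, 0.1188, 0.2585]
position: [0.5307, 0.278, 0.2584]
time: 4.8
position: [0.4783, 0.3636, 0.1985]
tool_rot: [0.286, 3.127, -0.004]
ft_force: [0.6, -0.2, -0.1]
grip_width: 1.003
grip_force: 0.0
[[-0.001, 0.955, 0.297, 0.082], [1.0, 0.0, 0.001, 0.001], [0.001, 0.297, -0.955, -0.173], [0.0, 0.0, 0.0, 1.0]]
head 2027 [[0.4508, 0.3463, 0.0618], [0.4725, 0.3696, 0.0652], [0.4962, 0.3923, 0.0669]] ((473.9608459472656, 369.14508056640625), (47.90419006347656, 49.20260238647461), 0.010407674126327038) ((473.407470703125, 369.4603271484375), 24.93999671936035)
holder+head 12579 [[0.3092, 0.3379, 0.0587], [0.3785, 0.3756, 0.0636], [0.4921, 0.4388, 0.0663]] ((403.76959228515625, 382.03778076171875), (92.39413452148438, 191.0957489013672), 79.49864196777344) ((399.734130859375, 383.4129943847656), 99.7676010131836)
at [0.4786 0.3638 0.1989] yaw_y 79.5 tilt 0.15
slide [-0.0004, 0.0228, 0.6357] angular [-0.0036, 0.0036, -0.0165] dist 0.159
```

View pics/w1.png

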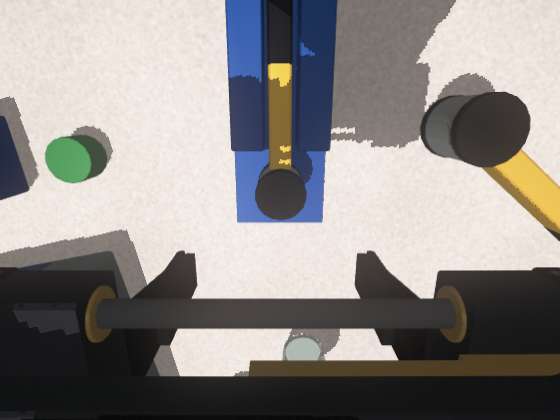

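```bash
python3 - <<'E'
from plan import *
im,W=look("wrist"); P=W.reshape(-1,3); P=P[~np.isnan(P[:,0])]
q=P[(abs(P[:,2]-.066)<.004)&(np.hypot(P[:,0]-.474,P[:,1]-.369)<.032)]
print(np.percentile(q,[.5,50,99.5],axis=0).round(4).tolist(),cv2.minEnclosingCircle(q[:,:2].astype(np.float32)*1000))
c=cv2.minEnclosingCircle(q[:,:2].astype(np.float32))[0]
plan([((*c,.10),79.5),((*c,.04),79.5)])
E
```

```text
[[0.4497, 0.346, 0.0629], [0.4726, 0.3696, 0.0652], [0.4966, 0.3929, 0.067]] ((473.457275390625, 369.44891357421875), 24.85808753967285)
at [0.4784 0.3642 0.1992] yaw_y 79.52 tilt 0.13
slide [0.0242, 0.0174, 0.3968] angular [-0.0023, 0.0037, 0.0007] dist 0.099
slide [0.0, 0.0, 0.24] angular [0.0, 0.0, 0.0] dist 0.06
```

```bash
python3 -m inch '[{"slide":[0.024,0.017,0.397],"angular":[0,0,0],"claw":1},{"slide":[0.024,0.017,0.397],"angular":[0,0,0],"claw":1},{"slide":[0.024,0.017,0.397],"angular":[0,0,0],"claw":1},{"slide":[0.024,0.017,0.5],"angular":[0,0,0],"claw":1},{"slide":[0.024,0.017,0.6],"angular":[0,0,0],"claw":1},{"slide":[0.024,0.017,0.637],"angular":[0,0,0],"claw":1},{"slide":[0.024,0.017,0.637],"angular":[0,0,0],"claw":1},{"slide":[0.024,0.017,0.637],"angular":[0,0,0],"claw":1}]' 50
python3 -m inch '[{"slide":[0,0,0],"angular":[0,0,0],"claw":-1},{"slide":[0,0,0],"angular":[0,0,0],"claw":-1},{"slide":[0,0,0],"angular":[0,0,0],"claw":-1},{"slide":[0,0,0],"angular":[0,0,0],"claw":-1},{"slide":[0,0,0],"angular":[0,0,0],"claw":-1},{"slide":[0,0,0],"angular":[0,0,0],"claw":-1},{"slide":[0,0,0],"angular":[0,0,0],"claw":-1}]' 50
```

```text
time: 5.7
position: [0.4715, 0.3733, 0.0417]
tool_rot: [0.278, 3.127, 0.002]
ft_force: [-0.1, 0.4, 1.0]
grip_width: 0.998
grip_force: 0.0
time: 6.4
position: [0.4702, 0.3714, 0.0396]
tool_rot: [0.278, 3.129, -0.004]
ft_force: [-1.2, -5.2, 3.7]
grip_width: 0.561
grip_force: 50.0
```

```bash
python3 -m inch '[{"slide":[0,0,-0.1],"angular":[0,0,0],"claw":-1},{"slide":[0,0,-0.2],"angular":[0,0,0],"claw":-1},{"slide":[0,0,-0.3],"angular":[0,0,0],"claw":-1},{"slide":[0,0,-0.4],"angular":[0,0,0],"claw":-1},{"slide":[0,0,-0.55],"angular":[0,0,0],"claw":-1},{"slide":[0,0,-0.7],"angular":[0,0,0],"claw":-1},{"slide":[0,0,-0.84],"angular":[0,0,0],"claw":-1},{"slide":[0,0,-0.84],"angular":[0,0,0],"claw":-1}]' 50
python3 - <<'E'
from plan import *
plan([((.54,.26,.25),60),((.575,.06,.25),35),((.57,-.15,.25),20),((.51,-.35,.25),5),((.51,-.35,.05),5)])
im,W=look("scene"); a=im["color"][120:330,200:480,::-1]; cv2.imwrite("pics/s2.png",cv2.resize(a,(560,420)))
E
```

```text
time: 7.2
position: [0.4712, 0.3758, 0.2541]
tool_rot: [0.275, 3.124, 0.01]
ft_force: [2.1, 1.2, -3.8]
grip_width: 0.557
grip_force: 50.0
at [0.4712 0.3758 0.2541] yaw_y 79.94 tilt 0.49
slide [-0.352, -0.4082, 0.0152] angular [0.0149, 0.0072, 0.6647] dist 0.135
slide [-0.5212, -0.6228, 0.0] angular [0.0, 0.0, 0.8333] dist 0.203
slide [-0.6766, -0.4982, 0.0] angular [0.0, 0.0, 0.5] dist 0.21
slide [-0.6697, -0.4991, 0.0] angular [0.0, 0.0, 0.5] dist 0.209
slide [0.0, 0.0, 0.8] angular [0.0, 0.0, 0.0] dist 0.2
```

View pics/s2.png

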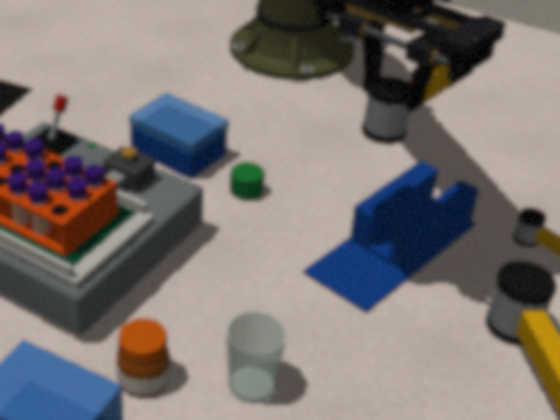

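```bash
python3 -m inch '[{"slide":[-0.18,-0.2,0],"angular":[0,0,0.3],"claw":-1},{"slide":[-0.35,-0.41,0.015],"angular":[0,0,0.66],"claw":-1},{"slide":[-0.35,-0.41,0.015],"angular":[0,0,0.66],"claw":-1},{"slide":[-0.35,-0.41,0.015],"angular":[0,0,0.66],"claw":-1},{"slide":[-0.35,-0.41,0.015],"angular":[0,0,0.66],"claw":-1}]' | grep pos
python3 -m inch '[{"slide":[-0.52,-0.62,0],"angular":[0,0,0.83],"claw":-1},{"slide":[-0.52,-0.62,0],"angular":[0,0,0.83],"claw":-1},{"slide":[-0.52,-0.62,0],"angular":[0,0,0.83],"claw":-1},{"slide":[-0.52,-0.62,0],"angular":[0,0,0.83],"claw":-1},{"slide":[-0.52,-0.62,0],"angular":[0,0,0.83],"claw":-1},{"slide":[-0.52,-0.62,0],"angular":[0,0,0.83],"claw":-1}]' | grep pos
python3 -m inch '[{"slide":[-0.68,-0.5,0],"angular":[0,0,0.5],"claw":-1},{"slide":[-0.68,-0.5,0],"angular":[0,0,0.5],"claw":-1},{"slide":[-0.68,-0.5,0],"angular":[0,0,0.5],"claw":-1},{"slide":[-0.68,-0.5,0],"angular":[0,0,0.5],"claw":-1},{"slide":[-0.68,-0.5,0],"angular":[0,0,0.5],"claw":-1},{"slide":[-0.68,-0.5,0],"angular":[0,0,0.5],"claw":-1}]' | grep pos
python3 -m inch '[{"slide":[-0.67,-0.5,0],"angular":[0,0,0.5],"claw":-1},{"slide":[-0.67,-0.5,0],"angular":[0,0,0.5],"claw":-1},{"slide":[-0.67,-0.5,0],"angular":[0,0,0.5],"claw":-1},{"slide":[-0.67,-0.5,0],"angular":[0,0,0.5],"claw":-1},{"slide":[-0.67,-0.5,0],"angular":[0,0,0.5],"claw":-1},{"slide":[-0.67,-0.5,0],"angular":[0,0,0.5],"claw":-1},{"slide":[-0.67,-0.5,0],"angular":[0,0,0.5],"claw":-1}]'
python3 - <<'E'
from plan import *
plan([((.51,-.36,.06),5),((.51,-.36,.04),5)])
im,W=look("wrist"); save(im,"w3.png")
im,W=look("top"); o=ctrl.outline_of("pad","top")[0]; print(o["confidence"],np.nanmedian(W[o["mask"]],0))
E
```

```text
position: [0.5376, 0.255, 0.2429]
position: [0.5729, 0.057, 0.2442]
position: [0.5691, -0.1541, 0.2445]
time: 9.65
position: [0.5121, -0.3495, 0.2455]
tool_rot: [-2.111, -2.324, -0.004]
ft_force: [0.2, 0.7, -3.6]
grip_width: 0.557
grip_force: 50.0
at [ 0.5121 -0.3495  0.2455] yaw_y 5.51 tilt 0.18
slide [-0.0433, -0.0131, 0.7417] angular [0.0018, -0.0057, 0.0169] dist 0.186
slide [0.0, 0.0, 0.08] angular [0.0, 0.0, 0.0] dist 0.02
0.65 [ 0.48367094 -0.33929413  0.0046122 ]
```

View pics/w3.png

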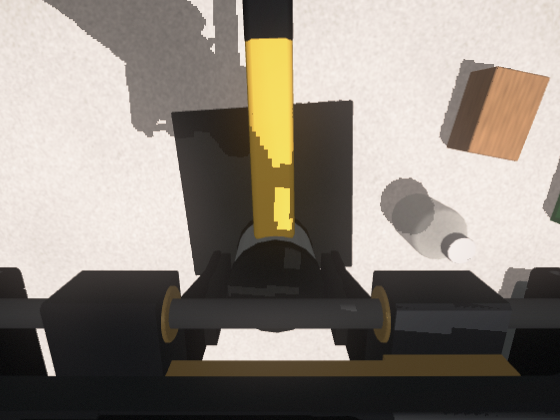

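Handle (px 270,130) runs straight and level over the pad (px 265,190). Lowering.

```bash
python3 -m inch '[{"slide":[-0.04,-0.013,0.2],"angular":[0,0,0],"claw":-1},{"slide":[-0.04,-0.013,0.4],"angular":[0,0,0],"claw":-1},{"slide":[-0.04,-0.013,0.55],"angular":[0,0,0],"claw":-1},{"slide":[-0.04,-0.013,0.68],"angular":[0,0,0],"claw":-1},{"slide":[-0.04,-0.013,0.74],"angular":[0,0,0],"claw":-1},{"slide":[-0.04,-0.013,0.78],"angular":[0,0,0],"claw":-1},{"slide":[-0.04,-0.013,0.8],"angular":[0,0,0],"claw":-1},{"slide":[-0.04,-0.013,0.815],"angular":[0,0,0],"claw":-1},{"slide":[-0.04,-0.013,0.815],"angular":[0,0,0],"claw":-1},{"slide":[-0.04,-0.013,0.815],"angular":[0,0,0],"claw":-1}]' 50
```

```text
time: 10.8
position: [0.5083, -0.3647, 0.0434]
tool_rot: [2.117, 2.318, 0.0]
ft_force: [0.6, -0.2, -5.0]
grip_width: 0.558
grip_force: 50.0
```

```bash
python3 -m inch '[{"slide":[0,0,0.008],"angular":[0,0,0],"claw":-1},{"slide":[0,0,0.015],"angular":[0,0,0],"claw":-1},{"slide":[0,0,0.02],"angular":[0,0,0],"claw":-1},{"slide":[0,0,0.02],"angular":[0,0,0],"claw":-1},{"slide":[0,0,0.02],"angular":[0,0,0],"claw":-1}]' 50
```

```text
time: 11.3
position: [0.5077, -0.3646, 0.0377]
tool_rot: [2.118, 2.319, -0.001]
ft_force: [-1.3, 0.1, -0.7]
grip_width: 0.554
grip_force: 50.0
```

```bash
python3 -m inch '[{"slide":[0,0,0.002],"angular":[0,0,0],"claw":-1},{"slide":[0,0,0.002],"angular":[0,0,0],"claw":-0.2},{"slide":[0,0,0.002],"angular":[0,0,0],"claw":0.2},{"slide":[0,0,0.002],"angular":[0,0,0],"claw":1},{"slide":[0,0,0.002],"angular":[0,0,0],"claw":1},{"slide":[0,0,0.002],"angular":[0,0,0],"claw":1},{"slide":[0,0,0.002],"angular":[0,0,0],"claw":1},{"slide":[0,0,0.002],"angular":[0,0,0],"claw":1}]' 50
python3 -m inch '[{"slide":[0,0,-0.15],"angular":[0,0,0],"claw":1},{"slide":[0,0,-0.3],"angular":[0,0,0],"claw":1},{"slide":[0,0,-0.5],"angular":[0,0,0],"claw":1},{"slide":[0.1,0,-0.6],"angular":[0,0,0],"claw":1},{"slide":[0.1,0,-0.6],"angular":[0,0,0],"claw":1},{"slide":[0.1,0,-0.6],"angular":[0,0,0],"claw":1}]'
python3 - <<'E'
from plan import *
im,W=look("wrist"); save(im,"w4.png"); P=W.reshape(-1,3); P=P[~np.isnan(P[:,0])]
h=P[(abs(P[:,2]-.064)<.006)&(np.hypot(P[:,0]-.508,P[:,1]+.364)<.04)]
c,r=cv2.minEnclosingCircle(h[:,:2].astype(np.float32)); print("head",c,r,np.median(h,0))
g=P[(abs(P[:,2]-.045)<.012)&(P[:,1]>-.32)&(P[:,1]<-.2)&(abs(P[:,0]-.5)<.06)]
print("handle",g.mean(0),np.percentile(g,[2,98],axis=0).round(4).tolist(),cv2.minAreaRect(g[:,:2].astype(np.float32)*1000))
vx=cv2.fitLine(g[:,:2].astype(np.float32),cv2.DIST_L2,0,.01,.01).ravel(); print(vx, np.degrees(np.arctan2(vx[1],vx[0])), np.polyfit(g[:,1],g[:,2],1))
plan([])
E
```

```text
time: 12.1
position: [0.5077, -0.3639, 0.0366]
tool_rot: [-2.118, -2.32, -0.0]
ft_force: [-0.1, 0.4, 0.9]
grip_width: 0.953
grip_force: 0.0
time: 12.7
position: [0.5056, -0.339, 0.1871]
tool_rot: [2.116, 2.32, -0.001]
ft_force: [-0.5, -1.3, 0.6]
grip_width: 1.001
grip_force: 0.0
head (0.5070967674255371, -0.36893758177757263) 0.02503228187561035 [ 0.50681464 -0.36722137  0.06328789]
handle [ 0.49402723 -0.25619726  0.04728362] [[0.4796, -0.3172, 0.045], [0.5087, -0.2021, 0.049]] ((494.40362548828125, -260.1489562988281), (22.392541885375977, 122.7194595336914), 6.538125514984131)
[ 0.12015337 -0.99275535  0.49402723 -0.25619724] -83.099045 [0.0050358  0.04857378]
at [ 0.5046 -0.3395  0.1857] yaw_y 5.2 tilt 0.08
```

View pics/w4.png

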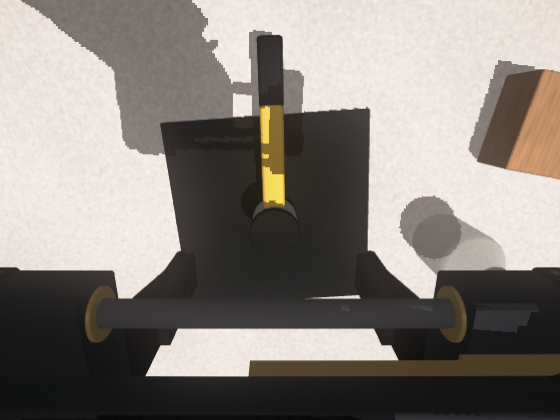

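Mallet stands upright on the pad, head at px (274,228), handle pointing up the image. Now I regrip it by the handle.

```bash
python3 -c "
from plan import *
plan([((.5002,-.3094,.09),6.7),((.5002,-.3094,.026),6.7)])"
```

```text
at [ 0.5046 -0.3395  0.1857] yaw_y 5.2 tilt 0.08
slide [0.1214, -0.0063, 0.3829] angular [-0.0026, -0.0001, -0.0502] dist 0.1
slide [0.0, 0.0, 0.256] angular [0.0, 0.0, 0.0] dist 0.064
```

```bash
python3 -m inch '[{"slide":[0.12,-0.006,0.15],"angular":[0,0,-0.05],"claw":1},{"slide":[0.12,-0.006,0.3],"angular":[0,0,-0.05],"claw":1},{"slide":[0.12,-0.006,0.38],"angular":[0,0,-0.05],"claw":1},{"slide":[0.12,-0.006,0.5],"angular":[0,0,-0.05],"claw":1},{"slide":[0.12,-0.006,0.58],"angular":[0,0,-0.05],"claw":1},{"slide":[0.12,-0.006,0.635],"angular":[0,0,-0.05],"claw":1},{"slide":[0.12,-0.006,0.635],"angular":[0,0,-0.05],"claw":1},{"slide":[0.12,-0.006,0.635],"angular":[0,0,-0.05],"claw":1}]' 60
python3 -c "
from plan import *
plan([((.5002,-.3094,.026),6.7)])"
```

```text
time: 13.55
position: [0.501, -0.3097, 0.0277]
tool_rot: [-2.088, -2.347, 0.0]
ft_force: [0.2, 0.5, 1.2]
grip_width: 0.997
grip_force: 0.0
at [ 0.501  -0.3097  0.0277] yaw_y 6.68 tilt 0.03
slide [0.0018, -0.003, 0.0067] angular [-0.0008, -0.0008, -0.0008] dist 0.002
```

```bash
python3 -m inch '[{"slide":[0,0,0.005],"angular":[0,0,0],"claw":-1},{"slide":[0,0,0.005],"angular":[0,0,0],"claw":-1},{"slide":[0,0,0.005],"angular":[0,0,0],"claw":-1},{"slide":[0,0,0.005],"angular":[0,0,0],"claw":-1},{"slide":[0,0,0.005],"angular":[0,0,0],"claw":-1},{"slide":[0,0,0.005],"angular":[0,0,0],"claw":-1},{"slide":[0,0,0.005],"angular":[0,0,0],"claw":-1},{"slide":[0,0,0.005],"angular":[0,0,0],"claw":-1},{"slide":[0,0,0.005],"angular":[0,0,0],"claw":-1},{"slide":[0,0,0.005],"angular":[0,0,0],"claw":-1}]' 60
python3 -c "
from plan import *
plan([])"
python3 -m inch '[{"slide":[0,0,-0.05],"angular":[0,0,0],"claw":-1},{"slide":[0,0,-0.12],"angular":[0,0,0],"claw":-1},{"slide":[0,0,-0.2],"angular":[0,0,0],"claw":-1},{"slide":[0,0,-0.3],"angular":[0,0,0],"claw":-1},{"slide":[0,0,-0.42],"angular":[0,0,0],"claw":-1},{"slide":[0,0,-0.55],"angular":[0,0,0],"claw":-1},{"slide":[0,0,-0.65],"angular":[0,0,0],"claw":-1},{"slide":[0,0,-0.72],"angular":[0,0,0],"claw":-1},{"slide":[0,0,-0.72],"angular":[0,0,0],"claw":-1}]' 60
python3 - <<'E'
from plan import *
im,W=look("wrist"); save(im,"w5.png")
T=tool(); L=(W-T[:3,3])@T[:3,:3]; P=L.reshape(-1,3); P=P[~np.isnan(P[:,0])]
# in tool axes: head top near x=-58mm, z ~ -38+.. ; handle +x
h=P[(P[:,0]<-.025)&(P[:,0]>-.1)&(abs(P[:,1])<.04)&(P[:,2]>-.06)&(P[:,2]<-.01)]
if len(h)>20: print("headtop",len(h),np.percentile(h,[2,50,98],axis=0).round(4).tolist(), np.polyfit(h[:,0],h[:,2],1))
g=P[(P[:,0]>.03)&(P[:,0]<.13)&(abs(P[:,1])<.02)&(P[:,2]>-.06)&(P[:,2]<.03)]
if len(g)>20: print("handle",len(g),np.percentile(g,[2,50,98],axis=0).round(4).tolist(), np.polyfit(g[:,0],g[:,2],1),np.polyfit(g[:,0],g[:,1],1))
plan([])
E
```

```text
time: 14.55
position: [0.5009, -0.3095, 0.0267]
tool_rot: [-2.088, -2.347, 0.0]
ft_force: [-0.6, -0.4, 0.2]
grip_width: 0.246
grip_force: 60.0
at [ 0.5009 -0.3095  0.0267] yaw_y 6.7 tilt 0.02
time: 15.45
position: [0.5025, -0.3098, 0.2099]
tool_rot: [2.084, 2.344, 0.001]
ft_force: [0.3, -0.5, -3.8]
grip_width: 0.247
grip_force: 60.0
headtop 1921 [[-0.049, -0.019, -0.0378], [-0.0376, 0.0005, -0.0254], [-0.0314, 0.0208, -0.0136]] [-0.37672216 -0.04109103]
handle 9554 [[0.0323, -0.0094, -0.0254], [0.0778, 0.0011, -0.0237], [0.1132, 0.0118, -0.0215]] [-0.01571233 -0.02249547] [0.00609491 0.00072881]
at [ 0.5015 -0.3094  0.2077] yaw_y 6.71 tilt 0.11
```

```bash
python3 -c "
from plan import *
plan([((.53,-.15,.205),32),((.474,.04,.20),60)])"
```

```text
at [ 0.5015 -0.3094  0.2077] yaw_y 6.71 tilt 0.11
slide [0.6201, 0.1875, 0.0104] angular [0.0023, 0.0027, -0.8431] dist 0.162
slide [0.7632, 0.2128, 0.02] angular [0.0, 0.0, -0.9333] dist 0.198
```

```bash
python3 -m inch '[{"slide":[0.15,0.05,0],"angular":[0,0,-0.2],"claw":-1},{"slide":[0.3,0.1,0],"angular":[0,0,-0.4],"claw":-1},{"slide":[0.45,0.14,0],"angular":[0,0,-0.6],"claw":-1},{"slide":[0.62,0.19,0.01],"angular":[0,0,-0.84],"claw":-1},{"slide":[0.62,0.19,0.01],"angular":[0,0,-0.84],"claw":-1},{"slide":[0.62,0.19,0.01],"angular":[0,0,-0.84],"claw":-1}]' 60 | grep pos
python3 -m inch '[{"slide":[0.15,0.05,0],"angular":[0,0,-0.2],"claw":-1},{"slide":[0.3,0.1,0],"angular":[0,0,-0.4],"claw":-1},{"slide":[0.45,0.14,0],"angular":[0,0,-0.6],"claw":-1},{"slide":[0.63,0.18,0.01],"angular":[0,0,-0.8],"claw":-1},{"slide":[0.76,0.21,0.02],"angular":[0,0,-0.93],"claw":-1},{"slide":[0.76,0.21,0.02],"angular":[0,0,-0.93],"claw":-1},{"slide":[0.76,0.21,0.02],"angular":[0,0,-0.93],"claw":-1}]' 60
python3 - <<'E'
from plan import *
im,W=look("wrist"); save(im,"w6.png"); P=W.reshape(-1,3); P=P[~np.isnan(P[:,0])]
q=P[(P[:,2]>.114)&(P[:,2]<.127)&(np.hypot(P[:,0]-.56,P[:,1]-.072)<.03)]
if len(q)>5: print("pin",len(q),np.percentile(q,[2,50,98],axis=0).round(4).tolist(),cv2.minEnclosingCircle(q[:,:2].astype(np.float32)*1000))
q=P[(P[:,2]>.102)&(P[:,2]<.111)&(np.hypot(P[:,0]-.56,P[:,1]-.072)<.05)]
if len(q)>5: print("clamp",len(q),np.percentile(q,[2,50,98],axis=0).round(4).tolist(),cv2.minAreaRect(q[:,:2].astype(np.float32)*1000))
T=tool(); L=((W-T[:3,3])@T[:3,:3]).reshape(-1,3)
g=L[(L[:,0]>.03)&(L[:,0]<.11)&(abs(L[:,1])<.009)&(L[:,2]>-.06)&(L[:,2]<.03)]
print("handle",len(g),np.polyfit(g[:,0],g[:,2],1),np.polyfit(g[:,0],g[:,1],1))
plan([])
E
```

```text
position: [0.5293, -0.1481, 0.2025]
time: 16.8
position: [0.4741, 0.0385, 0.1988]
tool_rot: [0.819, 3.033, -0.003]
ft_force: [0.4, 0.1, -4.3]
grip_width: 0.242
grip_force: 60.0
clamp 1187 [[0.5383, 0.0468, 0.1027], [0.546, 0.0825, 0.106], [0.5656, 0.0994, 0.1073]] ((554.3609008789062, 72.5699462890625), (56.4105224609375, 33.604000091552734), 88.85565185546875)
handle 7268 [-0.02008206 -0.02031471] [3.83174239e-04 5.36731178e-06]
at [0.4744 0.0375 0.1988] yaw_y 59.68 tilt 0.07
```

View pics/w6.png

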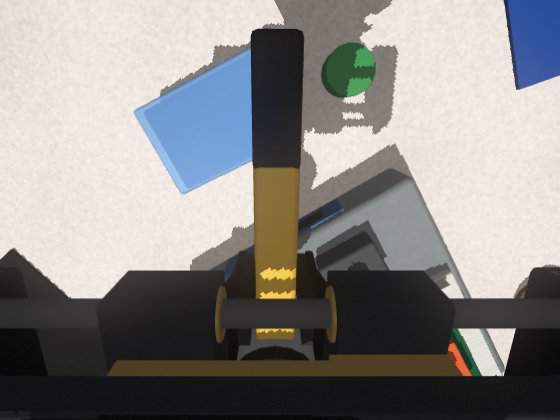

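Clamp block edge (px 345,255) puts the pin at about (0.5596, 0.0726), which matches the earlier estimates. Moving the head over it.

```bash
python3 -c "
from plan import *
plan([((.5095,.1015,.17),60)])"
```

```text
at [0.4744 0.0375 0.1988] yaw_y 59.68 tilt 0.07
slide [0.0081, 0.2919, 0.115] angular [-0.0023, 0.0006, -0.0107] dist 0.078
```

```bash
python3 -m inch '[{"slide":[0.008,0.1,0],"angular":[0,0,-0.01],"claw":-1},{"slide":[0.008,0.2,0.03],"angular":[0,0,-0.01],"claw":-1},{"slide":[0.008,0.29,0.08],"angular":[0,0,-0.01],"claw":-1},{"slide":[0.008,0.29,0.115],"angular":[0,0,-0.01],"claw":-1},{"slide":[0.008,0.29,0.115],"angular":[0,0,-0.01],"claw":-1},{"slide":[0.008,0.29,0.115],"angular":[0,0,-0.01],"claw":-1}]' 60
python3 - <<'E'
from plan import *
im,W=look("scene"); a=im["color"][120:260,180:367,::-1]; cv2.imwrite("pics/s7.png",cv2.resize(a,(748,560),interpolation=cv2.INTER_CUBIC))
P=W.reshape(-1,3)
q=P[(np.hypot(P[:,0]-.56,P[:,1]-.072)<.035)&(P[:,2]>.195)&(P[:,2]<.225)]
print(len(q),np.percentile(q,[3,50,97],axis=0).round(4).tolist())
plan([((.5095,.1015,.131),60)])
E
```

```text
time: 17.45
position: [0.5091, 0.1005, 0.17]
tool_rot: [-0.815, -3.033, 0.002]
ft_force: [0.6, 0.3, -3.8]
grip_width: 0.245
grip_force: 60.0
225 [[0.5411, 0.0505, 0.1967], [0.5683, 0.0744, 0.2049], [0.5866, 0.0944, 0.2076]]
at [0.5094 0.1008 0.1705] yaw_y 59.93 tilt 0.05
slide [0.0011, 0.0029, 0.158] angular [-0.0016, 0.0006, -0.0024] dist 0.04
```

View pics/s7.png

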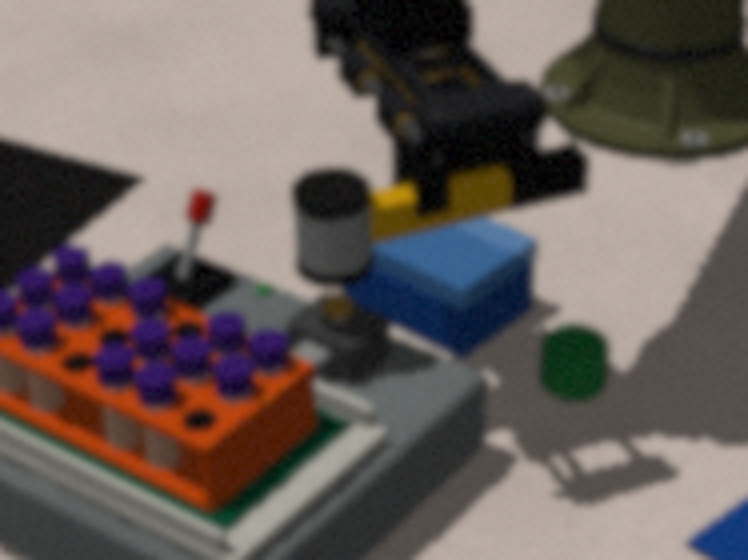

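The head (crop px 333,225) hangs right above the brass cap (340,305). Strike.

```bash
python3 -m inch '[{"slide":[0.001,0.003,0.08],"angular":[0,0,0],"claw":-1},{"slide":[0.001,0.003,0.165],"angular":[0,0,0],"claw":-1},{"slide":[0.001,0.003,0.165],"angular":[0,0,0],"claw":-1},{"slide":[0.001,0.003,0.165],"angular":[0,0,0],"claw":-1}]' 60
python3 - <<'E'
from plan import *
im,W=look("scene"); P=W.reshape(-1,3)
q=P[(np.hypot(P[:,0]-.56,P[:,1]-.072)<.035)&(P[:,2]>.155)&(P[:,2]<.225)]
print(len(q),np.percentile(q,[3,50,97],axis=0).round(4).tolist())
plan([])
E
```

```text
time: 17.9
position: [0.5102, 0.1024, 0.1303]
tool_rot: [0.812, 3.033, -0.001]
ft_force: [0.9, 0.7, -2.8]
grip_width: 0.242
grip_force: 60.0
265 [[0.5309, 0.0538, 0.1569], [0.5671, 0.0778, 0.1688], [0.5856, 0.0985, 0.2219]]
at [0.5099 0.1026 0.1302] yaw_y 60.01 tilt 0.08
```

```bash
python3 -m inch '[{"slide":[0,0,0.008],"angular":[0,0,0],"claw":-1},{"slide":[0,0,0.008],"angular":[0,0,0],"claw":-1},{"slide":[0,0,0.008],"angular":[0,0,0],"claw":-1}]' 60 | egrep 'pos|force'
python3 -m inch '[{"slide":[0,0,0.008],"angular":[0,0,0],"claw":-1},{"slide":[0,0,0.008],"angular":[0,0,0],"claw":-1},{"slide":[0,0,0.008],"angular":[0,0,0],"claw":-1}]' 60 | egrep 'pos|force'
```

```text
position: [0.5094, 0.1032, 0.1288]
ft_force: [-3.8, -0.6, 6.0]
grip_force: 60.0
position: [0.509, 0.1037, 0.1276]
ft_force: [-8.8, 0.5, 12.2]
grip_force: 60.1
```

```bash
python3 -m inch '[{"slide":[0,0,0.01],"angular":[0,0,0],"claw":-1},{"slide":[0,0,0.01],"angular":[0,0,0],"claw":-1}]' 60 | egrep 'pos|force'
python3 -m inch '[{"slide":[0,0,-0.1],"angular":[0,0,0],"claw":-1},{"slide":[0,0,-0.2],"angular":[0,0,0],"claw":-1},{"slide":[0,0,-0.3],"angular":[0,0,0],"claw":-1},{"slide":[0,-0.2,-0.3],"angular":[0,0,0],"claw":-1},{"slide":[0,-0.4,-0.3],"angular":[0,0,0],"claw":-1},{"slide":[0,-0.4,-0.3],"angular":[0,0,0],"claw":-1},{"slide":[0,-0.4,-0.3],"angular":[0,0,0],"claw":-1}]' 60
python3 - <<'E'
from plan import *
S=np.load("scene.npy"); T0=np.load("top.npy")
for c,O in (("scene",S),("top",T0)):
    im,W=look(c)
    if c=="scene": save(im,"s8.png")
    for n,X in (("before",O),("after",W)):
        P=X.reshape(-1,3); d=np.hypot(P[:,0]-.5605,P[:,1]-.0725)
        q=P[(d<.008)&(P[:,2]<.13)]; r=P[(d>.016)&(d<.024)&(P[:,2]<.13)&(P[:,2]>.1)]
        print(c,n,len(q),np.percentile(q[:,2],[10,50,90]).round(4),len(r),np.median(r[:,2]).round(4))
im,W=look("wrist"); T=tool(); L=((W-T[:3,3])@T[:3,:3]).reshape(-1,3)
g=L[(L[:,0]>.03)&(L[:,0]<.11)&(abs(L[:,1])<.009)&(L[:,2]>-.06)&(L[:,2]<.03)]
print("handle",len(g),np.polyfit(g[:,0],g[:,2],1),np.polyfit(g[:,0],g[:,1],1))
plan([])
E
```

```text
position: [0.5083, 0.1048, 0.1251]
ft_force: [-9.5, 1.6, 15.5]
grip_force: 60.1
time: 19.45
position: [0.4588, 0.0154, 0.1977]
tool_rot: [0.816, 3.033, -0.002]
ft_force: [0.3, 1.8, -4.0]
grip_width: 0.243
grip_force: 59.9
scene before 28 [0.1052 0.1184 0.1205] 75 0.1063
scene after 18 [0.1062 0.1092 0.111 ] 87 0.1062
top before 19 [0.1159 0.1196 0.1249] 93 0.1069Traceback (most recent call last):
  File "<stdin>", line 9, in <module>
    return _quantile_unchecked(
        a, q, axis, out, overwrite_input, method, keepdims, weights)
    return _ureduce(a,
                    func=_quantile_ureduce_func,
    ...<5 lines>...
                    overwrite_input=overwrite_input,
                    method=method)
    r = func(a, **kwargs)
    result = _quantile(arr,
                       quantiles=q,
    ...<2 lines>...
                       out=out,
                       weights=wgt)
    slices_having_nans = np.isnan(arr[-1, ...])
                                  ~~~^^^^^^^^^
IndexError: index -1 is out of bounds for axis 0 with size 0
```

```bash
python3 - <<'E'
from plan import *
im,W=look("wrist"); T=tool(); L=((W-T[:3,3])@T[:3,:3]).reshape(-1,3)
g=L[(L[:,0]>.03)&(L[:,0]<.11)&(abs(L[:,1])<.009)&(L[:,2]>-.07)&(L[:,2]<.04)]
print("handle",len(g),np.polyfit(g[:,0],g[:,2],1),np.polyfit(g[:,0],g[:,1],1))
plan([((.53,-.13,.205),32),((.505,-.30,.19),6.7),((.505,-.30,.07),6.7),((.505,-.30,.035),6.7)])
E
```

```text
handle 6801 [ 0.07386407 -0.02100317] [ 6.45291989e-04 -4.61478930e-05]
at [0.4598 0.0181 0.1978] yaw_y 60.22 tilt 0.03
slide [-0.5382, -0.3747, -0.029] angular [0.0011, -0.0003, 0.9406] dist 0.164
slide [-0.5237, -0.4451, 0.06] angular [0.0, 0.0, 0.8433] dist 0.172
slide [0.0, 0.0, 0.48] angular [0.0, 0.0, 0.0] dist 0.12
slide [0.0, 0.0, 0.14] angular [0.0, 0.0, 0.0] dist 0.035
```

View pics/s8.png

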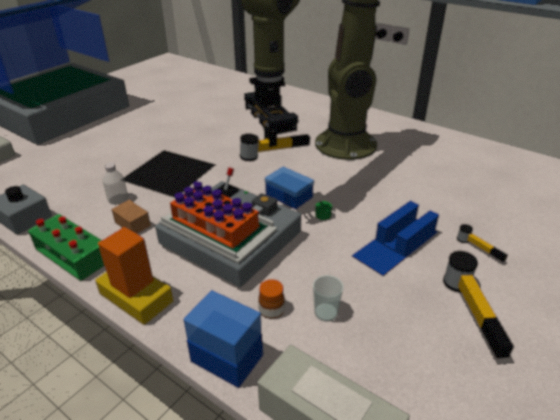

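The pin now stands about 3 mm above the clamp, so it is home, and the rack and switch (px 229,173) are undisturbed. Blows tipped the mallet about 4.5° in the grip, so I'll level it before setting it down.

```bash
python3 -m inch '[{"slide":[-0.15,-0.1,-0.03],"angular":[0,0,0.25],"claw":-1},{"slide":[-0.3,-0.2,-0.03],"angular":[0,0,0.5],"claw":-1},{"slide":[-0.45,-0.3,-0.03],"angular":[0,0,0.75],"claw":-1},{"slide":[-0.54,-0.375,-0.03],"angular":[0,0,0.94],"claw":-1},{"slide":[-0.54,-0.375,-0.03],"angular":[0,0,0.94],"claw":-1},{"slide":[-0.54,-0.375,-0.03],"angular":[0,0,0.94],"claw":-1}]' 60 | grep pos
python3 -m inch '[{"slide":[-0.15,-0.12,0],"angular":[0,0,0.25],"claw":-1},{"slide":[-0.3,-0.24,0],"angular":[0,0,0.5],"claw":-1},{"slide":[-0.42,-0.36,0],"angular":[0,0,0.7],"claw":-1},{"slide":[-0.52,-0.445,0.06],"angular":[0,0,0.84],"claw":-1},{"slide":[-0.52,-0.445,0.06],"angular":[0,0,0.84],"claw":-1},{"slide":[-0.52,-0.445,0.06],"angular":[0,0,0.84],"claw":-1}]' 60 | grep pos
python3 -m inch '[{"slide":[0,0,0.1],"angular":[0,0.08,0],"claw":-1},{"slide":[0,0,0.2],"angular":[0,0.15,0],"claw":-1},{"slide":[0,0,0.3],"angular":[0,0.15,0],"claw":-1},{"slide":[0,0,0.4],"angular":[0,0.15,0],"claw":-1},{"slide":[0,0,0.46],"angular":[0,0.15,0],"claw":-1},{"slide":[0,0,0.46],"angular":[0,0.15,0],"claw":-1},{"slide":[0,0,0.46],"angular":[0,0.15,0],"claw":-1}]' 60
python3 - <<'E'
from plan import *
im,W=look("wrist"); T=tool(); Wr=W.reshape(-1,3); L=((W-T[:3,3])@T[:3,:3]).reshape(-1,3)
m=(L[:,0]>.03)&(L[:,0]<.11)&(abs(L[:,1])<.009)&(L[:,2]>-.07)&(L[:,2]<.04)
print("world slope along x_tool",np.polyfit(L[m,0],Wr[m,2],1))
plan([])
E
```

```text
position: [0.5302, -0.1307, 0.2043]
position: [0.5042, -0.2992, 0.1895]
time: 21.5
position: [0.5052, -0.3, 0.0762]
tool_rot: [-2.046, -2.306, -0.081]
ft_force: [0.4, -0.3, -3.1]
grip_width: 0.247
grip_force: 59.9
world slope along x_tool [0.00337009 0.0971194 ]
at [ 0.5055 -0.3006  0.0768] yaw_y 6.79 tilt 4.41
```

```bash
python3 -m inch '[{"slide":[0,0,0.06],"angular":[0,0,0],"claw":-1},{"slide":[0,0,0.12],"angular":[0,0,0],"claw":-1},{"slide":[0,0,0.16],"angular":[0,0,0],"claw":-1},{"slide":[0,0,0.18],"angular":[0,0,0],"claw":-1},{"slide":[0,0,0.19],"angular":[0,0,0],"claw":-1},{"slide":[0,0,0.19],"angular":[0,0,0],"claw":-1},{"slide":[0,0,0.19],"angular":[0,0,0],"claw":-1}]' 60 | egrep 'pos|force'
python3 -m inch '[{"slide":[0,0,0.006],"angular":[0,0,0],"claw":-1},{"slide":[0,0,0.006],"angular":[0,0,0],"claw":-1},{"slide":[0,0,0.006],"angular":[0,0,0],"claw":-1}]' 60 | egrep 'pos|force'
```

```text
position: [0.5039, -0.2975, 0.0283]
ft_force: [0.8, -0.1, -4.1]
grip_force: 59.9
position: [0.5036, -0.2972, 0.0266]
ft_force: [-0.6, -1.0, -4.5]
grip_force: 59.9
```

```bash
python3 -m inch '[{"slide":[0,0,0.004],"angular":[0,0,0],"claw":-1},{"slide":[0,0,0.006],"angular":[0,0,0],"claw":-1},{"slide":[0,0,0.006],"angular":[0,0,0],"claw":-1}]' 60 | egrep 'pos|force'
```

```text
position: [0.5037, -0.2967, 0.0257]
ft_force: [-2.2, 1.5, 3.7]
grip_force: 60.0
```

Contact. Release, check, then go up.

```bash
python3 -m inch '[{"slide":[0,0,-0.002],"angular":[0,0,0],"claw":-0.6},{"slide":[0,0,-0.002],"angular":[0,0,0],"claw":-0.3},{"slide":[0,0,-0.002],"angular":[0,0,0],"claw":0},{"slide":[0,0,-0.002],"angular":[0,0,0],"claw":1},{"slide":[0,0,-0.002],"angular":[0,0,0],"claw":1},{"slide":[0,0,-0.002],"angular":[0,0,0],"claw":1},{"slide":[0,0,-0.002],"angular":[0,0,0],"claw":1},{"slide":[0,0,-0.002],"angular":[0,0,0],"claw":1}]' 60
python3 -m inch '[{"slide":[0,0,-0.1],"angular":[0,0,0],"claw":1},{"slide":[0,0,-0.2],"angular":[0,0,0],"claw":1},{"slide":[0,0,-0.35],"angular":[0,-0.15,0],"claw":1},{"slide":[0,0,-0.5],"angular":[0,-0.15,0],"claw":1},{"slide":[0,0,-0.7],"angular":[0,-0.15,0],"claw":1},{"slide":[0,0,-0.8],"angular":[0,-0.15,0],"claw":1},{"slide":[0,0,-0.8],"angular":[0,-0.15,0],"claw":1}]'
python3 - <<'E'
from plan import *
im,W=look("wrist"); P=W.reshape(-1,3)
h=P[(abs(P[:,2]-.064)<.006)&(np.hypot(P[:,0]-.508,P[:,1]+.356)<.045)]
if len(h): print("head",cv2.minEnclosingCircle(h[:,:2].astype(np.float32)),np.median(h,0))
g=P[(abs(P[:,2]-.045)<.012)&(P[:,1]>-.30)&(P[:,1]<-.19)&(abs(P[:,0]-.5)<.06)]
if len(g): print(np.polyfit(g[:,1],g[:,2],1),np.polyfit(g[:,1],g[:,0],1))
im,W=look("scene"); save(im,"s9.png")
m=[o for o in ctrl.outline_of("switch","scene")][0]; print(m["bbox"],m["confidence"])
P=W.reshape(-1,3); q=P[(np.hypot(P[:,0]-.54,P[:,1]+.063)<.03)&(P[:,2]>.125)&(P[:,2]<.16)]; print("knob",len(q),np.percentile(q,[3,50,97],axis=0).round(4).tolist())
plan([])
E
```

```text
time: 23.65
position: [0.5036, -0.2971, 0.0253]
tool_rot: [-2.048, -2.303, -0.08]
ft_force: [-0.2, 0.2, 0.3]
grip_width: 0.795
grip_force: 0.0
time: 24.35
position: [0.5077, -0.314, 0.2299]
tool_rot: [2.082, 2.34, 0.001]
ft_force: [0.6, 0.0, -0.9]
grip_width: 0.999
grip_force: 0.0
head ((0.509429931640625, -0.3572813868522644), 0.025115802884101868) [ 0.50915359 -0.35584205  0.0632326 ]
[0.00579986 0.04863302] [-0.10133505  0.47321888]
[228.8, 172.6, 2.1, 15.0] 0.58
knob 47 [[0.534, -0.0679, 0.1268], [0.5424, -0.0595, 0.1337], [0.5495, -0.054, 0.1435]]
at [ 0.5048 -0.3123  0.2236] yaw_y 6.7 tilt 0.09
```

View pics/s9.png

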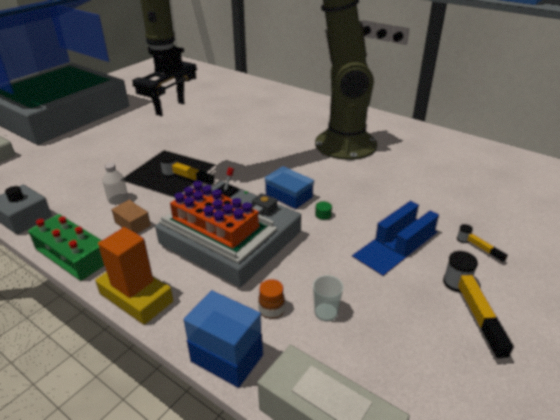

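The mallet is standing again on the pad (scene px 168,168). The switch is still off, leaning to the robot at px 229,173. Now the toggle.

```bash
python3 -c "
from plan import *
plan([((.49,-.19,.21),0),((.488,-.062,.2),0),((.488,-.062,.141),0),((.555,-.062,.141),0)])"
```

```text
at [ 0.5048 -0.3123  0.2236] yaw_y 6.7 tilt 0.09
slide [0.4925, -0.0015, 0.0548] angular [-0.0026, -0.0018, 0.2234] dist 0.124
slide [0.512, -0.008, 0.04] angular [0.0, 0.0, 0.0] dist 0.128
slide [0.0, 0.0, 0.236] angular [0.0, 0.0, 0.0] dist 0.059
slide [0.0, 0.268, 0.0] angular [0.0, 0.0, 0.0] dist 0.067
```

```bash
python3 -m inch '[{"slide":[0.2,0,0],"angular":[0,0,0.1],"claw":-1},{"slide":[0.35,0,0.02],"angular":[0,0,0.22],"claw":-1},{"slide":[0.49,0,0.055],"angular":[0,0,0.22],"claw":-1},{"slide":[0.49,0,0.055],"angular":[0,0,0.22],"claw":-1},{"slide":[0.49,0,0.055],"angular":[0,0,0.22],"claw":-1}]' 20 | grep pos
python3 -m inch '[{"slide":[0.2,0,0],"angular":[0,0,0],"claw":-1},{"slide":[0.4,0,0.02],"angular":[0,0,0],"claw":-1},{"slide":[0.51,-0.01,0.04],"angular":[0,0,0],"claw":-1},{"slide":[0.51,-0.01,0.04],"angular":[0,0,0],"claw":-1},{"slide":[0.51,-0.01,0.04],"angular":[0,0,0],"claw":-1}]' 20
python3 - <<'E'
from plan import *
plan([((.488,-.062,.141),0),((.555,-.062,.141),0)])
im,W=look("wrist"); P=W.reshape(-1,3); q=P[(np.hypot(P[:,0]-.54,P[:,1]+.063)<.04)&(P[:,2]>.12)&(P[:,2]<.16)]
if len(q): print("knob",len(q),np.percentile(q,[3,50,97],axis=0).round(4).tolist())
E
```

```text
position: [0.4901, -0.1901, 0.2094]
time: 25.5
position: [0.4882, -0.0647, 0.2004]
tool_rot: [-2.22, -2.222, 0.002]
ft_force: [0.1, -1.4, 0.0]
grip_width: 0.175
grip_force: 0.0
at [ 0.4882 -0.0647  0.2004] yaw_y 0.06 tilt 0.06
slide [0.0111, -0.0005, 0.2377] angular [-0.0018, 0.001, 0.0021] dist 0.059
slide [0.0, 0.268, 0.0] angular [0.0, 0.0, 0.0] dist 0.067
knob 576 [[0.5277, -0.0694, 0.1277], [0.5364, -0.0604, 0.1396], [0.5477, -0.0544, 0.1436]]
```

```bash
python3 -m inch '[{"slide":[0.011,0,0],"angular":[0,0,0],"claw":-1},{"slide":[0.011,0,0],"angular":[0,0,0],"claw":-1},{"slide":[0.011,0,0.12],"angular":[0,0,0],"claw":-1},{"slide":[0.011,0,0.238],"angular":[0,0,0],"claw":-1},{"slide":[0.011,0,0.238],"angular":[0,0,0],"claw":-1},{"slide":[0.011,0,0.238],"angular":[0,0,0],"claw":-1}]' 20 | egrep 'pos|force|width'
python3 -m inch '[{"slide":[0,0.05,0],"angular":[0,0,0],"claw":-1},{"slide":[0,0.1,0],"angular":[0,0,0],"claw":-1},{"slide":[0,0.14,0],"angular":[0,0,0],"claw":-1},{"slide":[0,0.18,0],"angular":[0,0,0],"claw":-1},{"slide":[0,0.21,0],"angular":[0,0,0],"claw":-1},{"slide":[0,0.24,0],"angular":[0,0,0],"claw":-1},{"slide":[0,0.27,0],"angular":[0,0,0],"claw":-1},{"slide":[0,0.27,0],"angular":[0,0,0],"claw":-1},{"slide":[0,0.27,0],"angular":[0,0,0],"claw":-1}]' 20 | egrep 'pos|force'
python3 -m inch '[{"slide":[0,-0.1,0],"angular":[0,0,0],"claw":-1},{"slide":[0,-0.2,0],"angular":[0,0,0],"claw":-1},{"slide":[0,-0.27,0],"angular":[0,0,0],"claw":-1},{"slide":[0,-0.27,-0.15],"angular":[0,0,0],"claw":-1},{"slide":[0,-0.27,-0.3],"angular":[0,0,0],"claw":-1},{"slide":[-0.2,-0.27,-0.35],"angular":[0,0,0],"claw":-1},{"slide":[-0.4,-0.27,-0.35],"angular":[0,0,0],"claw":-1},{"slide":[-0.6,-0.27,-0.35],"angular":[0,0,0],"claw":-1},{"slide":[-0.6,-0.27,-0.35],"angular":[0,0,0],"claw":-1},{"slide":[-0.6,-0.27,-0.35],"angular":[0,0,0],"claw":-1}]' 20
python3 - <<'E'
from plan import *
im,W=look("scene"); P=W.reshape(-1,3)
a=im["color"][110:270,90:330,::-1]; cv2.imwrite("pics/s10.png",cv2.resize(a,(780,520),interpolation=cv2.INTER_CUBIC))
q=P[(abs(P[:,0]-.56)<.05)&(abs(P[:,1]+.062)<.02)&(P[:,2]>.125)&(P[:,2]<.16)]; print("knob",len(q),np.percentile(q,[3,50,97],axis=0).round(4).tolist())
S=np.load("scene.npy").reshape(-1,3)
for n,X in(("b",S),("a",P)):
    for c in ((.56,.0725,.008,.09,.13),(.693,.0185,.11,.145,.17),(.404,.16,.03,.02,.05),(.386,.026,.07,.055,.08),(.71,-.365,.04,.1,.13)):
        q=X[(np.hypot(X[:,0]-c[0],X[:,1]-c[1])<c[2])&(X[:,2]>c[3])&(X[:,2]<c[4])]; print(n,len(q),np.median(q,0).round(4))
E
```

```text
position: [0.4883, -0.0611, 0.1418]
ft_force: [0.2, -0.5, 1.2]
grip_width: 0.009
grip_force: 0.0
position: [0.5557, -0.0604, 0.1413]
ft_force: [-0.4, 0.2, -0.4]
grip_force: 0.0
time: 28.05
position: [0.4878, -0.212, 0.2286]
tool_rot: [-2.223, -2.219, -0.0]
ft_force: [-0.8, 0.8, 0.5]
grip_width: 0.002
grip_force: 0.0
knob 48 [[0.5327, -0.0692, 0.1259], [0.5418, -0.0597, 0.1344], [0.5496, -0.0538, 0.1429]]
b 28 [0.5618 0.0742 0.1184]
b 1135 [0.6944 0.0288 0.1559]
b 196 [0.4136 0.1637 0.0331]
b 744 [0.3929 0.0309 0.0637]
b 99 [ 0.7044 -0.3732  0.1156]
a 20 [0.5612 0.0729 0.1092]
a 1141 [0.6947 0.0278 0.156 ]
a 194 [0.4129 0.1641 0.0333]
a 749 [0.3925 0.0319 0.0638]
a 96 [ 0.7035 -0.3728  0.1167]
```

View pics/s10.png

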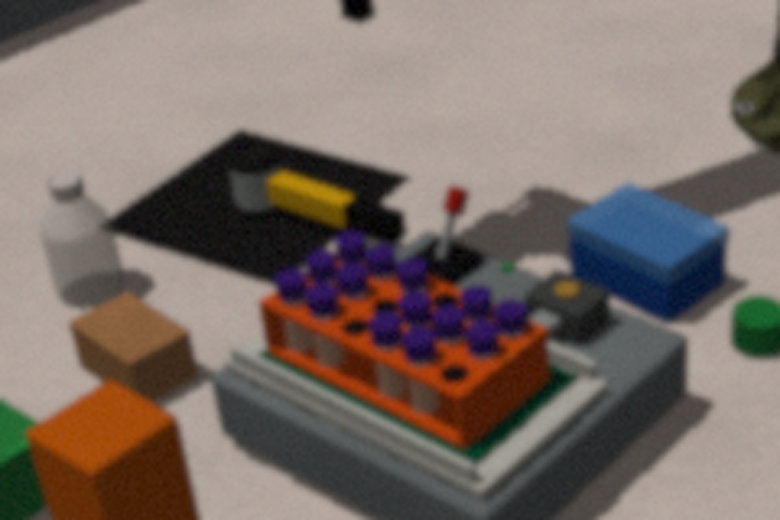

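The toggle (crop px 455,200) still leans towards the robot, so it fell back. I've now viewed 11 pictures, one over the limit, so from here I use numbers only, tracking the red knob by colour. Pushing again, further.

```bash
cat > knob.py <<'E'
from plan import *
def knob():
    for c in ("scene","top"):
        im,W=look(c); hsv=cv2.cvtColor(im["color"],cv2.COLOR_RGB2HSV); P=W
        m=((hsv[...,0]<6)|(hsv[...,0]>172))&(hsv[...,1]>140)&(hsv[...,2]>60)&(abs(P[...,0]-.56)<.06)&(abs(P[...,1]+.062)<.03)&(P[...,2]>.11)
        print(c,m.sum(),np.median(P[m],0).round(4) if m.any() else None, np.percentile(P[m],[5,95],axis=0).round(3).tolist() if m.any() else None)
E
python3 -c "
from knob import *
knob(); plan([((.488,-.062,.2),0)])"
python3 -m inch '[{"slide":[0.2,0,0],"angular":[0,0,0],"claw":-1},{"slide":[0.4,0,0.05],"angular":[0,0,0],"claw":-1},{"slide":[0.6,0,0.15],"angular":[0,0,0],"claw":-1},{"slide":[0.6,0,0.25],"angular":[0,0,0],"claw":-1},{"slide":[0.6,0,0.35],"angular":[0,0,0],"claw":-1},{"slide":[0.6,0,0.35],"angular":[0,0,0],"claw":-1}]' 20 | grep pos
python3 -m inch '[{"slide":[0,0.08,0],"angular":[0,0,0],"claw":-1},{"slide":[0,0.16,0],"angular":[0,0,0],"claw":-1},{"slide":[0,0.24,0],"angular":[0,0,0],"claw":-1},{"slide":[0,0.27,0],"angular":[0,0,0],"claw":-1},{"slide":[0,0.27,0],"angular":[0,0,0],"claw":-1}]' 20 | egrep 'pos|force'
python3 -c "
from knob import *
knob()"
```

```text
scene 23 [ 0.5447 -0.0594  0.1356] [[0.539, -0.065, 0.13], [0.549, -0.055, 0.141]]
top 32 [ 0.5344 -0.0639  0.1413] [[0.528, -0.072, 0.134], [0.546, -0.058, 0.146]]
at [ 0.4888 -0.2089  0.229 ] yaw_y 0.24 tilt 0.02
slide [0.5875, -0.0007, 0.1163] angular [-0.0001, -0.0005, 0.008] dist 0.15
position: [0.4855, -0.0584, 0.1387]
position: [0.5566, -0.0601, 0.1423]
ft_force: [0.6, 0.2, 1.0]
grip_force: 0.0
scene 20 [ 0.5446 -0.0593  0.1357] [[0.541, -0.064, 0.131], [0.551, -0.054, 0.143]]
top 0 None None
```

```bash
python3 - <<'E'
from knob import *
plan([])
im,W=look("scene"); 
K=np.array(im["camera_matrix"]); E=np.linalg.inv(np.array(im["extrinsics"]))
for n,p in (("tips",(.5566,-.0601,.131)),("hinge",(.5615,-.062,.087)),("knobtip",(.532,-.062,.141))):
    c=E@np.array([*p,1]); print(n,cv2.projectPoints(np.array([[c[0],-c[1],-c[2]]]),np.zeros(3),np.zeros(3),K,np.array(im["dist_coeffs"],float))[0].ravel().round(1),"depth",round(-c[2],3))
print("rows,cols 156..192 step4 / 214..246 step 4: x,y,z mm,rgb")
for r in range(152,194,4):
    print(r," ".join("%d,%d,%d|%d.%d.%d"%(*np.nan_to_num(W[r,c]*1000),*im["color"][r,c]) for c in range(216,246,5)))
E
```

```text
at [ 0.5553 -0.0604  0.1418] yaw_y 0.12 tilt 0.03
tips [226.6 174.8] depth 1.274
hinge [226.  188.9] depth 1.297
knobtip [231.8 167.6] depth 1.285
rows,cols 156..192 step4 / 214..246 step 4: x,y,z mm,rgb
152 620,-27,241|62.59.56 584,-45,219|10.11.11 586,-26,226|15.13.13 545,-48,200|88.81.76 270,-282,-2|180.167.158 258,-269,-2|180.167.158
156 334,-317,0|168.157.150 566,-65,192|24.23.19 563,-49,196|15.13.13 546,-47,188|107.99.94 291,-264,-1|180.166.160 286,-245,1|180.167.159
160 356,-298,1|182.170.159 565,-67,178|71.65.61 564,-50,184|11.9.10 548,-47,177|123.115.110 316,-242,1|181.168.160 307,-228,1|181.167.158
164 377,-278,2|162.149.144 564,-69,165|97.90.85 562,-52,170|1.4.5 551,-45,167|113.105.99 335,-226,0|183.169.162 321,-217,-3|180.167.158
168 390,-267,-2|178.165.156 381,-252,-1|145.136.128 563,-53,158|44.39.37 548,-49,152|84.51.49 352,-211,-1|176.163.155 343,-197,-1|178.165.158
172 413,-245,0|182.169.160 401,-234,-1|178.165.158 388,-224,-3|141.121.116 541,-57,133|79.30.29 376,-191,1|174.161.153 365,-179,0|178.164.156
176 428,-232,-1|180.168.159 419,-217,0|180.168.160 406,-208,-4|159.146.139 542,-57,120|137.119.113 392,-177,0|180.165.157 385,-162,1|178.165.155
180 448,-213,0|173.161.153 439,-199,0|166.156.150 427,-189,-1|133.125.119 419,-175,0|177.164.156 406,-165,-3|178.167.157 396,-153,-4|180.167.159
184 468,-194,3|134.130.124 537,-103,74|78.80.81 556,-65,99|82.84.81 434,-162,-2|133.122.116 424,-150,-3|179.166.158 415,-137,-3|179.166.157
188 559,-103,72|74.72.84 565,-77,86|18.21.21 563,-60,91|68.70.68 548,-55,85|11.7.14 538,-45,84|35.33.31 435,-120,0|142.133.128
192 664,3,159|53.25.94 654,11,157|27.18.49 571,-53,85|11.6.14 561,-43,84|10.11.12 549,-36,79|22.25.23 535,-30,75|42.45.44
```

The cloud shows the closed fingertips ending at about z = 0.15, so they swept over the knob. I back off, go 22 mm lower and push again.

```bash
python3 -m inch '[{"slide":[0,-0.1,0],"angular":[0,0,0],"claw":-1},{"slide":[0,-0.2,0],"angular":[0,0,0],"claw":-1},{"slide":[0,-0.28,0],"angular":[0,0,0],"claw":-1},{"slide":[-0.005,-0.28,0.05],"angular":[0,0,0],"claw":-1},{"slide":[-0.005,-0.28,0.09],"angular":[0,0,0],"claw":-1},{"slide":[-0.005,-0.28,0.09],"angular":[0,0,0],"claw":-1}]' 20 | egrep 'pos|force'
python3 -m inch '[{"slide":[0,0.08,0],"angular":[0,0,0],"claw":-1},{"slide":[0,0.14,0],"angular":[0,0,0],"claw":-1},{"slide":[0,0.18,0],"angular":[0,0,0],"claw":-1},{"slide":[0,0.21,0],"angular":[0,0,0],"claw":-1},{"slide":[0,0.24,0],"angular":[0,0,0],"claw":-1},{"slide":[0,0.27,0],"angular":[0,0,0],"claw":-1},{"slide":[0,0.27,0],"angular":[0,0,0],"claw":-1}]' 20 | egrep 'pos|force'
python3 -c "
from knob import *
knob()"
```

```text
position: [0.485, -0.0619, 0.1172]
ft_force: [0.7, -0.6, -0.6]
grip_force: 0.0
position: [0.5542, -0.0617, 0.119]
ft_force: [0.5, 0.0, 0.1]
grip_force: 0.0
scene 23 [ 0.5879 -0.0581  0.1405] [[0.584, -0.064, 0.133], [0.591, -0.053, 0.145]]
top 0 None None
```

```bash
python3 -m inch '[{"slide":[0,-0.1,0],"angular":[0,0,0],"claw":-1},{"slide":[0,-0.2,0],"angular":[0,0,0],"claw":-1},{"slide":[0,-0.26,0],"angular":[0,0,0],"claw":-1},{"slide":[0,-0.26,-0.2],"angular":[0,0,0],"claw":-1},{"slide":[0,-0.26,-0.4],"angular":[0,0,0],"claw":-1},{"slide":[0,-0.26,-0.55],"angular":[0,0,0],"claw":-1},{"slide":[0,-0.26,-0.55],"angular":[0,0,0],"claw":-1},{"slide":[0,-0.26,-0.55],"angular":[0,0,0],"claw":-1}]' 20
python3 - <<'E'
from knob import *
knob()
im,W=look("top"); P=W.reshape(-1,3)
for c in ((.5595,.0725,.007,.09,.13),(.507,-.357,.025,.055,.08)):
    q=P[(np.hypot(P[:,0]-c[0],P[:,1]-c[1])<c[2])&(P[:,2]>c[3])&(P[:,2]<c[4])]; print(len(q),np.median(q,0).round(4))
S=np.load("scene.npy").reshape(-1,3); P=look("scene")[1].reshape(-1,3)
for c in ((.56,.0725,.008,.09,.13),(.693,.0185,.11,.145,.17),(.404,.16,.03,.02,.05),(.386,.026,.07,.055,.08),(.71,-.365,.04,.1,.13),(.75,-.245,.06,.04,.06),(.77,.255,.04,.05,.08),(.71,.36,.04,.06,.09)):
    f=lambda X:np.median(X[(np.hypot(X[:,0]-c[0],X[:,1]-c[1])<c[2])&(X[:,2]>c[3])&(X[:,2]<c[4])],0).round(4); print(f(S),f(P))
E
```

```text
time: 31.65
position: [0.4884, -0.062, 0.2571]
tool_rot: [2.218, 2.222, 0.0]
ft_force: [-0.2, 0.3, -0.4]
grip_width: 0.003
grip_force: 0.0
scene 31 [ 0.593  -0.0597  0.138 ] [[0.587, -0.069, 0.129], [0.598, -0.054, 0.142]]
top 2 [ 0.5915 -0.0589  0.1407] [[0.59, -0.059, 0.14], [0.593, -0.059, 0.142]]
16 [0.5596 0.0725 0.1079]
163 [ 0.5078 -0.358   0.0646]
[0.5618 0.0742 0.1184] [0.5595 0.0725 0.109 ]
[0.6944 0.0288 0.1559] [0.6948 0.0301 0.156 ]
[0.4136 0.1637 0.0331] [0.4129 0.1645 0.0334]
[0.3929 0.0309 0.0637] [0.3923 0.0313 0.0636]
[ 0.7044 -0.3732  0.1156] [ 0.7034 -0.3741  0.1154]
[ 0.758  -0.2395  0.0491] [ 0.7582 -0.2409  0.0489]
[0.7774 0.2582 0.0684] [0.7774 0.2582 0.0687]
[0.7082 0.3575 0.0749] [0.7067 0.3569 0.0745]
```

Pin home, switch on, mallet standing on the pad, nothing else shifted. Handing in.

```bash
python3 -c "
from bench import ctrl
print(ctrl.close_job())"
```

```text
the job is handed in; nothing more can be done
None
```

The job is handed in with no verdict shown: by my measurements the pin is home, the switch is on, the mallet stands released on the pad and nothing else moved, but I couldn't measure the blow's speed directly and I viewed 11 pictures, one over the limit of 10.

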